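# Load an angle bracket into the drilling jig's undercut pocket

## Task

Load the steel angle bracket into the black drilling jig so that it is ready for drilling: lay its foot flat on the jig's bed, slide it sideways under the lip until it is fully home against the hidden stop, and keep it pressed there with a light, steady push of about 8 N for a second before letting go. Never force it (keep the push below 15 N), leave it lying flat and square against the stop, and do not disturb the drill or the two shelf pegs.

Things in the scene. Friction and masses are not known exactly. Their poses are not given: they have to be found in the camera images.
- bracket: Steel angle bracket (L), 0.21 kg, loose, foot flat down. Foot 40 wide (x), 80 long (y), 5 thick (z) mm; upright plate 40 wide (x), 5 thick, at the foot's -y end (y -40 to -35 mm), its top 65 mm above the foot's underside. Origin: centre of the foot's underside. +y points from the upright along the foot to its free end (toe). Home in the jig, its axes are parallel to the jig's.
- bracket_upright (a point): Centre of the bracket's upright, which can be gripped from above over its 40 mm width: bracket frame (0, -37.5, 35) mm; same axes as the bracket.
- bracket_toe (a point): Middle of the lower front edge of the foot's free end: bracket frame (0, 40, 0) mm.
- jig: Fixed black plastic drilling jig, clamped near the rim. Origin: on the cabinet top below the clamp's pad; +x points out over the rim, +z up. Orange clamp: x -15 to 135, y within 17, up to 63 mm high. Working end 160 mm to -x: bed plate 8 mm thick, x -206 to -114, y -105 to 62 mm. A roof (the lip) covers the bed at y 0 to 62 mm, 15.5 to 23.5 mm above the cabinet top; the bed at y below 0 is open.
- pocket_mouth (a point): Middle of the mouth of the pocket under the roof, on the bed: jig frame (-160, 0, 8) mm, axes as the jig. Pocket 7.5 mm high, 42.5 mm wide, walled at the sides, open to -y only; the toe goes in along +y. In front stand two flared guides, y -24 to 0, rising 12 mm above the bed, widening to about 68 mm.
- stop: Stop of the pocket. The point given is only its fixed knob (18 mm) on the jig's rear: jig frame (-160, 62, 8) mm. The stop itself is a rigid steel block in the pocket with a flat face 36 mm wide looking to -y, set anywhere from 25 to 45 mm behind the mouth; this is hidden and not measured, it must be felt. A sprung feeler pin (0.3 to 0.5 N, 2 mm travel) stands 2 mm out of the face; it goes flush when home.
- drill: Bystander: blue cordless drill driver, standing loose on its battery, 70 x 112 mm foot, 200 mm high. Origin: centre of the underside. Its chuck points to +y.
- peg1_mid (a point): Bystander: silver shelf peg standing on its 14 mm collar, 20 mm high, loose; the point is its centre.
- peg2_mid (a point): Bystander: the second silver shelf peg, the same; the point is its centre.
Things that resemble listed ones, but are neither listed nor needed, are in the scene too. There is more than one size of the bracket; the one meant has the size given above.

How it is judged:
By the outcome, as a careful person would: the job done as asked, in the order asked, and still so for the second after the job is handed in, with the robot touching nothing.
It also fails if it takes over 54 s, if anything falls off the work surface, if the arm or the gripper's body presses on something with over 40 N, if the wrist force passes 120 N, or if a joint passes its speed limit or range.

## Robot

A 6-joint arm with a two-finger parallel gripper is mounted at the origin on the work surface. World frame = base frame: x ahead of the robot, y to its left, z up, the work surface at z = 0. Lengths are in mm, angles in rad, forces in N, time in s.
With the tool pointing down it reaches from about 325 to 1000 mm from the base axis. Payload 5.1 kg.
Tool frame: the origin (TCP) lies at the very end of the fingers, on their centre line; the grasp point (between the pads) lies 19 mm behind it; y points along the fingers, x is the direction in which the jaws open and shut, and the axes are right-handed (so a half turn about y gives the same grasp; the last joint's range is limited). The gripper opens to 85 mm and grips with 20 to 120 N. Pads are 22 mm wide; open, the fingers measure 114 mm over their backs; the gripper's body (76 mm by 85 mm) begins 54 mm behind the grasp point. The pads swing forward as they close: fully open they stand 13 mm farther back than shut.
Start: joints at [-1.252, 0.124, 1.65, -0, 1.367, -0.083], TCP at [254.166, -598.234, 209.622] pointing down, gripper open.
Joint ranges: [-2.61, 2.61], [-1.02, 2.33], [0.03, 2.71], [-1.35, 4.49], [0.32, 2.68], [-2.91, 2.91]. Speed limits (rad/s): [2.57, 2.57, 3.14, 3.14, 3.14, 3.14].

## Interface

Orientations are given as a unit quaternion [w, x, y, z].
In Python, from workcell import bot, vision, order gives the robot as it stands.
- The arm moves only by the tool apply_moves, never from a script. Its argument "deltas" is a list of rows, each a list of 7 numbers: the turn, a rotation vector about the world's x, y, z in degrees, then the shift along the world's x, y, z in cm, then the finger opening in cm, from 0 to 8.54. In form: [[rx, ry, rz, x, y, z, hand], ...]. A call has exactly 8 rows; each row is the pose to reach, as a shift and turn from the pose commanded when the call began; what a row does not reach only later rows make up. A row lasts 1/10 s, in which the tool goes at most 50 mm and 8.59 degrees, less where a joint would pass 70% of its speed; a pose out of reach is approached as far as the arm can. A call with a gripper value outside its range is refused whole. The fingers move at their own pace and stop on an object; the grip force is fixed at half the most. Time passes only in rows, so rows that repeat a pose let the fingers close, or fill a call up. It gives the time, the measured TCP pose, the force and the opening at its end, in the units of the state.
- bot.state(): the state, without advancing time (a new reading comes with each control period).
- vision.read_camera(name): name is "side" or "top"; returns the picture (400x640x3 uint8, blue, green, red); there is no depth.
- vision.calibration(name): a dict with "vertical_fov" (degrees; the focal length in pixels is half the picture's height over the tangent of half this angle, whatever the lens; pixels are square), "cx", "cy" (the principal point, pixels), "R" (3x3) and "t" (3): a world point X has camera coordinates R X + t. Camera axes: x right, y down, z forward; pixel columns grow to the right and rows downward; lengths in mm; the calibration is good to about 2 mm. A picture is of the moment at which its call begins. calibration takes no time and is no camera call.
- order.close_job(): hands the job in, once; it reports no verdict.
The state is a dict: "t": time; "joint_positions": joint angles; "joint_vel": joint speeds; "joint_torque": joint torques, N m; "tcp_pos": TCP position; "tcp_rot": TCP orientation; "wrist_force": force on the tool from outside, world axes, zero at the start; "wrist_torque": the same for the moment, N m; "grip_width": finger opening in mm.
Only numpy, scipy, OpenCV 4.12 (cv2) and the standard library are available. Lean on these libraries where they do the work, as an engineer would, in place of code of your own. Each camera call takes 0.05 s, during which the arm holds its last target.

## Working session

There is one attempt and no reset: what is moved stays moved. The work goes in short steps, Python scripts to look and compute and a tool call to move; the robot and the scene stay as the last step left them, time stands still between calls to the robot, and variables do not carry over. Pictures are saved under pics/ and viewed, and the job is handed in when it is done.

Besides the shell and the picture viewer there is one more tool, called after "Emit:" as a command line: name --pt "numbers of a row" for each row, then --argument value for the rest. apply_moves: Moves the arm, as the interface text tells. Its arguments: {"type":"object","properties":{"deltas":{"type":"array","items":{"type":"array","items":{"type":"number"}}}},"required":["deltas"]}

```bash
ls; mkdir -p pics; python3 - <<'E'
from workcell import bot, vision, order
import cv2
for n in("side","top"):
    im=vision.read_camera(n); cv2.imwrite(f"pics/{n}0.png",im)
    print(n,vision.calibration(n))
print(bot.state())
E
```

```text
pics
side {'vertical_fov': 51.351319755380004, 'cx': 318.0509953267898, 'cy': 198.65797409730558, 'R': array([[-0.85471462, -0.51891486,  0.01379486],
       [-0.41351495,  0.66456292, -0.62238374],
       [ 0.31379661, -0.53766486, -0.78259069]]), 't': array([515.00329005, 283.98572402, 938.63905629])}
top {'vertical_fov': 51.846577751136465, 'cx': 321.11472708094016, 'cy': 200.8131383444082, 'R': array([[-0.0158399 , -0.99971984, -0.01758817],
       [-0.99489303,  0.01751225, -0.09940413],
       [ 0.09968429,  0.01592379, -0.99489169]]), 't': array([  38.83914623,  584.04994576, 1004.77968054])}
{'t': 0.1, 'joint_positions': array([-1.25157606e+00,  1.24430386e-01,  1.65154561e+00,  3.36155350e-05,
        1.36750354e+00, -8.26135506e-02]), 'joint_vel': array([-2.13654218e-05, -2.87447988e-03, -3.95805109e-03, -2.03994181e-04,
        4.28556395e-04, -7.06422765e-04]), 'joint_torque': array([-3.86736565e-04, -4.24930322e+01, -3.66653967e+01, -1.63319010e-04,
        3.89625347e-03, -9.62746725e-06]), 'tcp_pos': array([ 254.00591452, -597.66771667,  208.47730115]), 'tcp_rot': array([ 0.59014624, -0.58930246,  0.3906768 , -0.389643  ]), 'wrist_force': array([0.57433091, 0.02280714, 0.90992632]), 'wrist_torque': array([-0.02557709, -0.01962611, -0.00414189]), 'grip_width': 85.7862364948402}
```

View pics/side0.png

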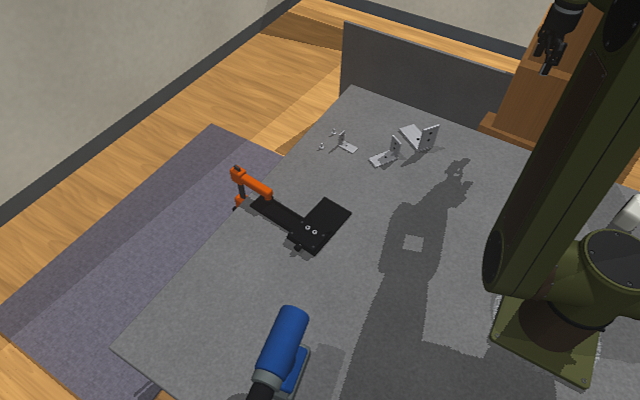

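View pics/top0.png

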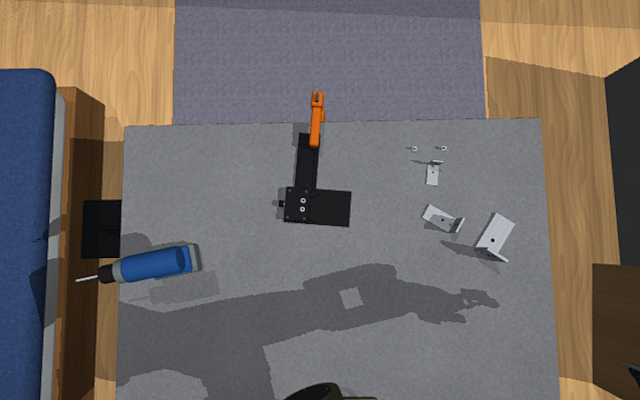

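The side view shows the jig at about (315,230) and the drill at (280,350). Three brackets sit at (343,143), (385,152) and (420,137), with the pegs near (322,147) and (333,131). In the top view the brackets are at (433,172), (441,217) and (494,238), and the jig bed is at about (318,206). I'll enlarge these areas to measure the sizes.

```bash
python3 - <<'E'
import cv2
def crop(n,src,x,y,w,h,s):
    im=cv2.imread(src)[y:y+h,x:x+w]; cv2.imwrite(n,cv2.resize(im,None,fx=s,fy=s,interpolation=cv2.INTER_CUBIC))
crop("pics/tb.png","pics/top0.png",400,140,130,100+30,6*0.75)
crop("pics/sb.png","pics/side0.png",310,110,140,70,5.5)
crop("pics/tj.png","pics/top0.png",270,120,95,115,5)
crop("pics/sj.png","pics/side0.png",225,155,135,110,5)
E
```

```text
(no output)
```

View pics/tb.png

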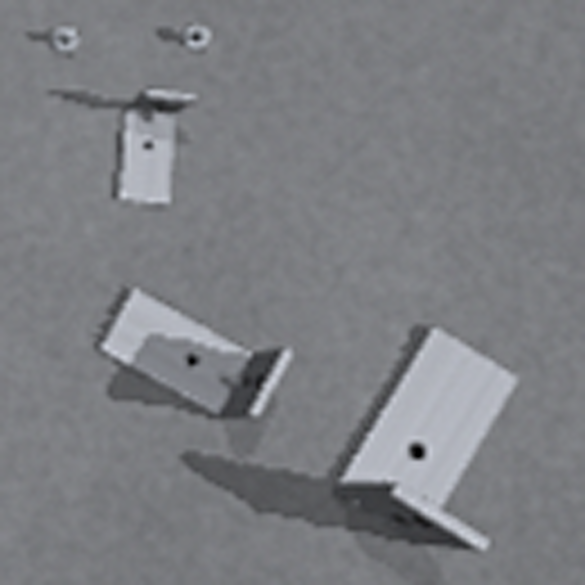

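View pics/sb.png

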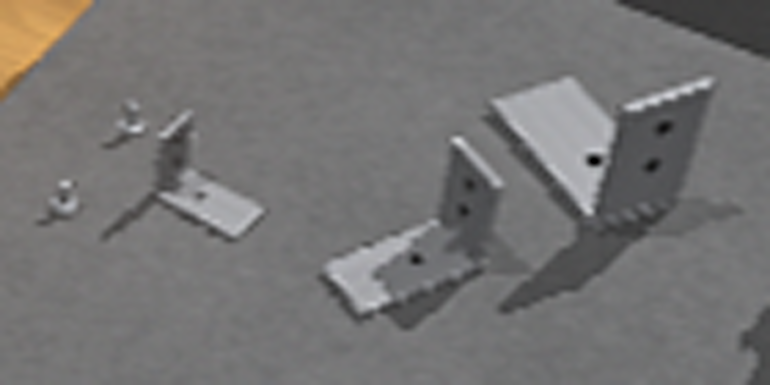

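View pics/tj.png

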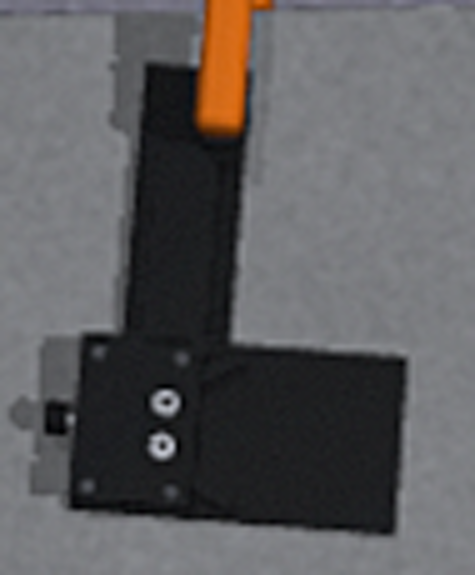

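View pics/sj.png

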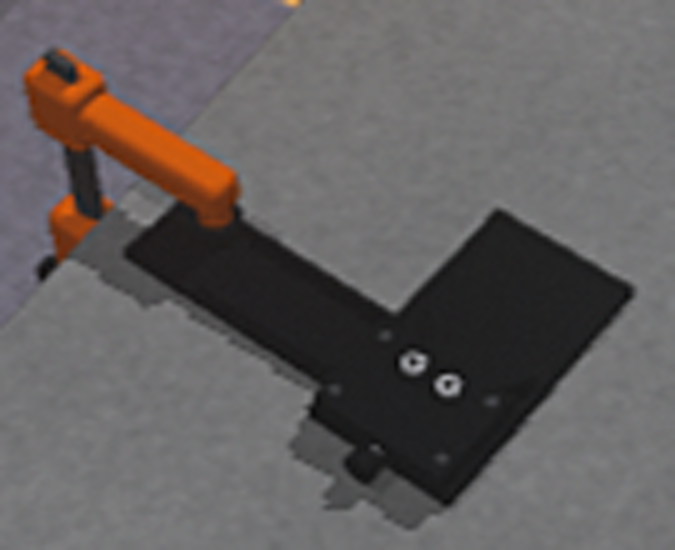

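```bash
cat > h.py <<'E'
import numpy as np
from scipy.optimize import least_squares
from workcell import vision
C={n:vision.calibration(n) for n in("side","top")}
def proj(n,X):
    c=C[n]; p=np.atleast_2d(X)@c["R"].T+c["t"]; f=200/np.tan(np.radians(c["vertical_fov"]/2))
    return np.c_[c["cx"]+f*p[:,0]/p[:,2], c["cy"]+f*p[:,1]/p[:,2]]
def ray(n,u,v,z):
    c=C[n]; f=200/np.tan(np.radians(c["vertical_fov"]/2))
    d=c["R"].T@np.array([(u-c["cx"])/f,(v-c["cy"])/f,1]); o=-c["R"].T@c["t"]
    return o+d*(z-o[2])/d[2]
def place(p,L):
    c,s=np.cos(p[2]),np.sin(p[2]); L=np.atleast_2d(L)
    return np.c_[p[0]+c*L[:,0]-s*L[:,1],p[1]+s*L[:,0]+c*L[:,1],L[:,2]]
def uncrop(uv,o,s): return (np.array(uv)+.5)/s-.5+np.array(o)
def fit(obs,p0):
    # obs list (cam, local, px)
    fn=lambda p: np.concatenate([(proj(n,place(p,L))[0]-px) for n,L,px in obs])
    r=least_squares(fn,p0,loss="soft_l1"); return r.x, fn(r.x).reshape(-1,2)
E
cat > f1.py <<'E'
from h import *
tb=lambda u,v:uncrop((u,v),(400,140),4.5); sb=lambda u,v:uncrop((u,v),(310,110),5.5)
tj=lambda u,v:uncrop((u,v),(270,120),5); sj=lambda u,v:uncrop((u,v),(225,155),5)
a,b=tb(135,289),tb(100,347)
for nm,z,pts in(("small",3,[tb(122,200),tb(170,203),tb(178,112),tb(128,110)]),("med",5,[tb(135,289),tb(100,347),tb(222,413)]),("big",6,[tb(433,327),tb(518,380),tb(342,483)])):
    P=[ray("top",*q,z) for q in pts]; print(nm,np.round(P,0)[:,:2].tolist(),[round(np.linalg.norm(P[i]-P[i+1])) for i in range(len(P)-1)], "1-3" ,round(np.linalg.norm(P[0]-P[-1])))
ob=[("top",(20,40,5),tb(135,289)),("top",(-20,40,5),tb(100,347)),("top",(20,-40,65),tb(291,350)),("top",(-20,-40,65),tb(258,415)),
("side",(20,40,5),sb(325,270)),("side",(-20,40,5),sb(360,312)),("side",(20,-40,65),sb(455,138)),("side",(-20,-40,65),sb(503,185))]
m=ray("top",*tb(190,360),5)
p,r=fit(ob,[m[0],m[1],-.4]); print("bracket",p,np.degrees(p[2]));print(r.round(1).tolist())
oj=[("top",(-114,-105,8),tj(406,357)),("top",(-206,-105,8),tj(396,534)),("top",(-114,62,23.5),tj(83,335)),("top",(-206,62,23.5),tj(70,508)),
("side",(-114,-105,8),sj(498,210)),("side",(-206,-105,8),sj(633,291)),("side",(-114,62,23.5),sj(313,396)),("side",(-206,62,23.5),sj(447,493))]
m=ray("top",*tj(240,430),8)
q,r=fit(oj,[m[0]+160,m[1]+20,0]); print("jig",q,np.degrees(q[2]));print(r.round(1).tolist())
print("mouth",place(q,(-160,0,8)), "upright",place(p,(0,-37.5,35)))
for nm,pt in(("peg",tb(64,39)),("peg",tb(196,37))): print(nm,ray("top",*pt,18))
for s in(-1,1): print(place(q,[(-160+s*34,-24,20)]))
E
python3 f1.py
```

```text
small [[626.0, -243.0], [624.0, -271.0], [676.0, -278.0], [678.0, -249.0]] [27, 53, 29] 1-3 52
med [[574.0, -248.0], [542.0, -227.0], [503.0, -294.0]] [39, 77] 1-3 85
big [[550.0, -415.0], [519.0, -460.0], [463.0, -359.0]] [55, 116] 1-3 103
bracket [ 5.38645921e+02 -2.71199128e+02 -5.31167826e-01] -30.43367462352427
[[-0.5, -0.7], [-0.2, 0.0], [0.4, -0.3], [-0.0, -0.2], [-0.4, -0.5], [0.6, 0.6], [1.1, 0.2], [0.3, 0.1]]
jig [ 7.34094509e+02  4.68076357e+01 -8.64839696e-02] -4.955166456045739
[[0.3, -0.3], [-0.0, 0.1], [-0.5, -1.1], [-0.7, 0.4], [0.1, -0.0], [1.0, -0.2], [-1.2, 0.1], [1.3, -0.5]]
mouth [[574.69249479  60.62782779   8.        ]] upright [[ 519.6506481 -303.5322318   35.       ]]
peg [ 716.93501731 -210.62459661   18.        ]
peg [ 716.60411743 -285.48805363   18.        ]
[[538.74653785  39.65431642  20.        ]]
[[606.49239409  33.78073476  20.        ]]
```

The foot of the bracket at top (441,217) measures about 39 x 77 mm. The one at (433,172) is 28 x 53 mm and the one at (494,238) is 55 x 110 mm. Only the middle one fits 40 x 80 x 65 mm, and the enlarged crop confirms it, with fit residuals of 1 px or less in both views. Next I'll compute the approach.

```bash
python3 - <<'E'
from workcell import bot
from h import *
from scipy.spatial.transform import Rotation as R
s=bot.state(); q=s["tcp_rot"]; M=R.from_quat([q[1],q[2],q[3],q[0]]).as_matrix()
print(M.round(3)); print("jaw yaw",np.degrees(np.arctan2(M[1,0],M[0,0])))
tgt=np.array([519.65,-303.5,0]); print("d mm",tgt-s["tcp_pos"])
# tilt fix
print("joints",s["joint_positions"], np.degrees(np.arctan2(-303.5,519.65)))
print("drill",ray("top",150,266,150))
E
```

```text
[[ 0.391 -0.001  0.92 ]
 [-0.92   0.002  0.391]
 [-0.002 -1.     0.   ]]
jaw yaw -66.97699891833258
d mm [ 265.64408548  294.16771667 -208.47730115]
joints [-1.25157606e+00  1.24430386e-01  1.65154561e+00  3.36155350e-05
  1.36750354e+00 -8.26135506e-02] -30.286934417785005
drill [435.03228641 405.94619969 150.        ]
```

Emit:
apply_moves --pt "0 0 6 3.3 3.7 0 6.5" --pt "0 0 12 6.6 7.4 -1 6.5" --pt "0 0 18 9.9 11 -2 6.5" --pt "0 0 24 13.2 14.7 -4 6.5" --pt "0 0 30 16.5 18.4 -5 6.5" --pt "0 0 36.5 20 22.2 -6 6.5" --pt "0 0 36.5 23.3 25.8 -7 6.5" --pt "0 0 36.5 26.5 29.4 -8 6.5"

```text
t: 0.9
tcp_pos: [516.1, -306.8, 130.1]
tcp_rot: [0.682, -0.682, 0.186, -0.186]
wrist_force: [-0.1, 0.6, 0.2]
grip_width: 65.0
```

```bash
cat > st.py <<'E'
from workcell import bot
import numpy as np
from scipy.spatial.transform import Rotation as R
s=bot.state(); q=s["tcp_rot"]; M=R.from_quat([q[1],q[2],q[3],q[0]]).as_matrix()
print("t",round(s["t"],2),"tcp",s["tcp_pos"].round(2),"F",s["wrist_force"].round(2),"T",s["wrist_torque"].round(3),"w",round(s["grip_width"],1))
print("yaw",np.degrees(np.arctan2(M[1,0],M[0,0])).round(2),"tool y",M[:,1].round(4),"xz",M[2,0].round(4))
E
python3 st.py
python3 - <<'E'
from workcell import vision
import cv2
for n,(x,y,w,h) in(("side",(300,60,200,150)),("top",(380,130,200,150))):
    im=vision.read_camera(n)[y:y+h,x:x+w]; cv2.imwrite(f"pics/{n}1.png",cv2.resize(im,None,fx=4,fy=4,interpolation=cv2.INTER_CUBIC))
E
python3 st.py
```

```text
t 0.9 tcp [ 516.06 -306.83  130.11] F [-0.08  0.57  0.2 ] T [-0.011 -0.021 -0.015] w 65.0
yaw -30.48 tool y [-3.e-04  2.e-04 -1.e+00] xz -0.0004
t 1.0 tcp [ 516.98 -303.44  128.36] F [ 0.17 -0.46 -1.02] T [0.014 0.027 0.013] w 65.0
yaw -30.12 tool y [-0.0023  0.0037 -1.    ] xz -0.0038
```

View pics/side1.png

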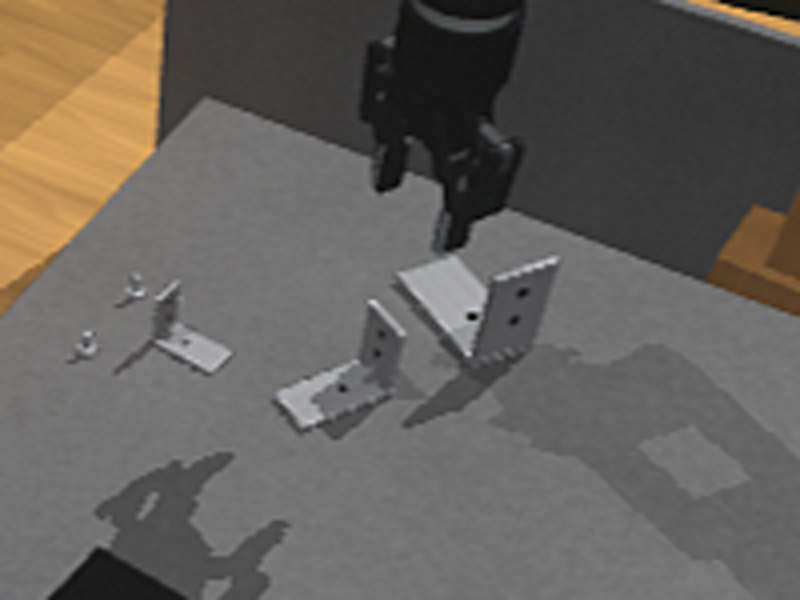

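View pics/top1.png

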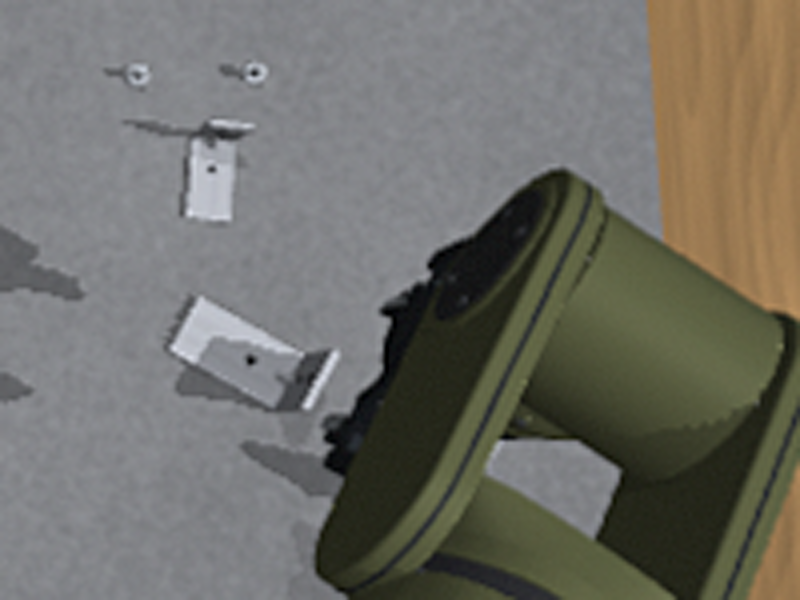

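The side picture shows the open gripper above and behind the bracket, with fingertips near crop (385,190) and (450,245). I'll check that this agrees with the projected TCP.

```bash
python3 - <<'E'
from h import *
for X in([516.1,-306.8,130],[516.1+32*.86,-306.8-32*.5,130],[516.1-32*.86,-306.8+32*.5,130]): print(((proj("side",X)-[300,60])*4).round(), ((proj("top",X)-[380,130])*4).round())
print(proj("side",place([538.6,-271.2,-.531],[(0,-37.5,65)]))*4-[1200,240])
E
```

```text
[[408. 248.]] [[363. 377.]]
[[382. 222.]] [[389. 327.]]
[[435. 276.]] [[336. 426.]]
[[386.49778783 317.42231244]]
```

Emit:
apply_moves --pt "0 0 0 0 0 0 6.5" --pt "0 0 0 0 0 -2 6.5" --pt "0 0 0 0 0 -4 6.5" --pt "0 0 0 0 0 -6 6.5" --pt "0 0 0 0 0 -8 6.5" --pt "0 0 0 0 0 -10 6.5" --pt "0 0 0 0 0 -10.9 6.5" --pt "0 0 0 0 0 -10.9 6.5"

```text
t: 1.8
tcp_pos: [513.6, -309.0, 20.4]
tcp_rot: [0.682, -0.682, 0.187, -0.185]
wrist_force: [-0.2, -0.0, 0.2]
grip_width: 65.3
```

```bash
python3 - <<'E'
from workcell import vision
import cv2
for n,(x,y,w,h) in(("side",(300,60,200,150)),):
    im=vision.read_camera(n)[y:y+h,x:x+w]; cv2.imwrite(f"pics/{n}2.png",cv2.resize(im,None,fx=4,fy=4,interpolation=cv2.INTER_CUBIC))
E
python3 st.py
```

```text
t 1.85 tcp [ 514.55 -309.39   21.75] F [ 0.32 -0.67 -0.37] T [-0.031 -0.007 -0.057] w 64.8
yaw -30.56 tool y [-6.e-04  3.e-04 -1.e+00] xz -0.0007
```

View pics/side2.png

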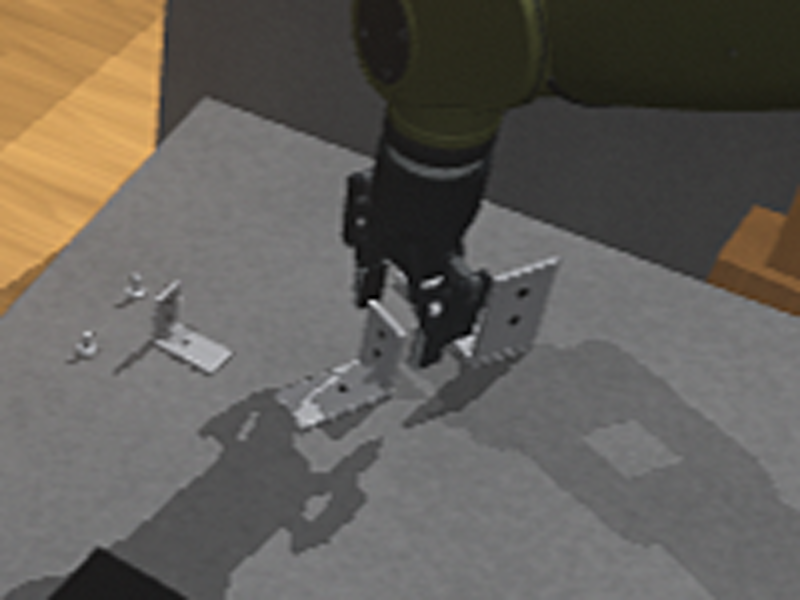

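The fingers straddle the upright at crop (390,330) but stand about 7 mm too far behind it, which matches the measured TCP. I'll shift forward and close.

Emit:
apply_moves --pt "0 0 0 0.3 0.3 0 6.5" --pt "0 0 0 0.5 0.6 0 6.5" --pt "0 0 0 0.5 0.6 0 6.5" --pt "0 0 0 0.5 0.6 0 5.5" --pt "0 0 0 0.5 0.6 0 4.6" --pt "0 0 0 0.5 0.6 0 3.5" --pt "0 0 0 0.5 0.6 0 3.5" --pt "0 0 0 0.5 0.6 0 3.5"

```text
t: 2.65
tcp_pos: [520.6, -302.9, 22.4]
tcp_rot: [-0.682, 0.682, -0.186, 0.186]
wrist_force: [0.3, -0.1, 3.3]
grip_width: 37.8
```

```bash
python3 st.py; python3 - <<'E'
from workcell import vision
import cv2
for n,(x,y,w,h) in(("side",(300,60,200,150)),):
    im=vision.read_camera(n)[y:y+h,x:x+w]; cv2.imwrite(f"pics/{n}3.png",cv2.resize(im,None,fx=4,fy=4,interpolation=cv2.INTER_CUBIC))
E
python3 st.py
```

```text
t 2.65 tcp [ 520.56 -302.91   22.39] F [ 0.35 -0.1   3.27] T [ 0.083  0.081 -0.007] w 37.8
yaw -30.48 tool y [ 7.e-04 -4.e-04 -1.e+00] xz 0.0008
t 2.7 tcp [ 520.56 -302.92   22.39] F [ 0.55 -0.08  3.47] T [0.103 0.119 0.008] w 37.9
yaw -30.48 tool y [ 7.e-04 -5.e-04 -1.e+00] xz 0.0008
```

View pics/side3.png

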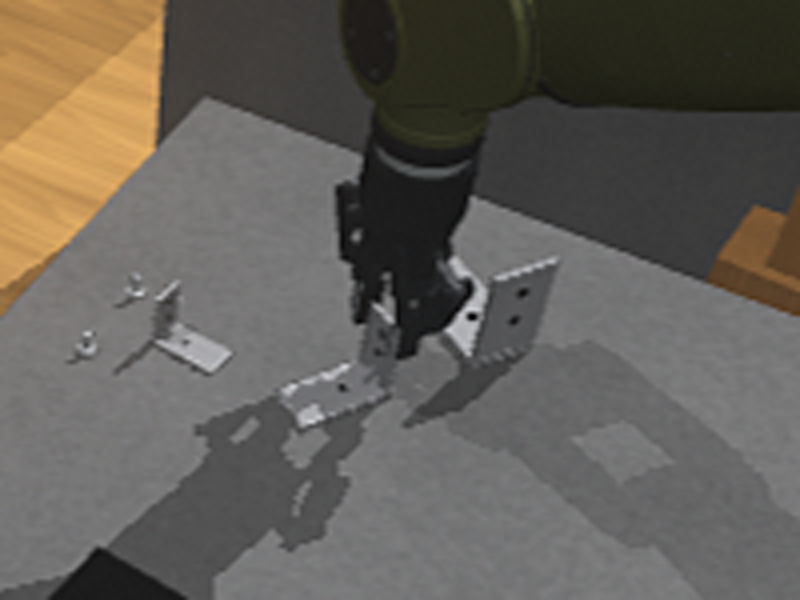

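The grip width is 37.8 mm, so the upright is held between the pads. I'll lift and carry it over.

Emit:
apply_moves --pt "0 0 0 0 0 1.5 3.5" --pt "0 0 0 0 0 4 3.5" --pt "0 0 4 0.5 3 5 3.5" --pt "0 0 9 1.2 7 5 3.5" --pt "0 0 14 2 11 5 3.5" --pt "0 0 19 2.8 15 5 3.5" --pt "0 0 23 3.5 19 5 3.5" --pt "0 0 25.5 4.1 22.5 5 3.5"

```text
t: 3.5
tcp_pos: [560.6, -75.7, 71.8]
tcp_rot: [0.707, -0.706, 0.03, -0.029]
wrist_force: [-0.2, -0.1, -2.5]
grip_width: 37.8
```

Emit:
apply_moves --pt "0 0 0 0.2 1.6 0 3.5" --pt "0 0 0 0.4 3.1 0 3.5" --pt "0 0 0 0.4 3.1 -0.5 3.5" --pt "0 0 0 0.4 3.1 -1.5 3.5" --pt "0 0 0 0.4 3.1 -2.0 3.5" --pt "0 0 0 0.4 3.1 -2.5 3.5" --pt "0 0 0 0.4 3.1 -2.5 3.5" --pt "0 0 0 0.4 3.1 -2.5 3.5"

```text
t: 4.3
tcp_pos: [565.1, -47.2, 46.6]
tcp_rot: [0.706, -0.706, 0.031, -0.031]
wrist_force: [1.1, 0.6, -1.7]
grip_width: 38.0
```

```bash
python3 st.py; python3 - <<'E'
from workcell import vision
import cv2
for n,(x,y,w,h) in(("side",(220,120,200,150)),("top",(240,120,200,150))):
    im=vision.read_camera(n); cv2.imwrite(f"pics/{n}4raw.png",im);im=im[y:y+h,x:x+w]; cv2.imwrite(f"pics/{n}4.png",cv2.resize(im,None,fx=4,fy=4,interpolation=cv2.INTER_CUBIC))
E
python3 st.py
```

```text
t 4.3 tcp [565.09 -47.16  46.57] F [ 1.09  0.59 -1.73] T [-0.034  0.007  0.012] w 38.0
yaw -5.03 tool y [-5.e-04  0.e+00 -1.e+00] xz -0.0005
t 4.4 tcp [565.53 -46.99  47.2 ] F [-0.3   0.16 -2.93] T [-0.062 -0.015 -0.03 ] w 37.8
yaw -5.01 tool y [ 6.e-04 -1.e-04 -1.e+00] xz 0.0006
```

View pics/side4.png

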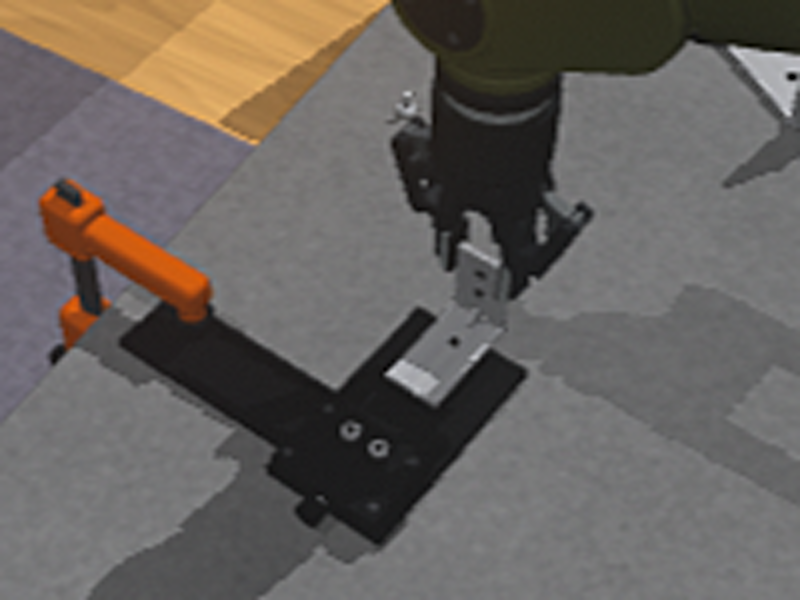

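View pics/top4.png

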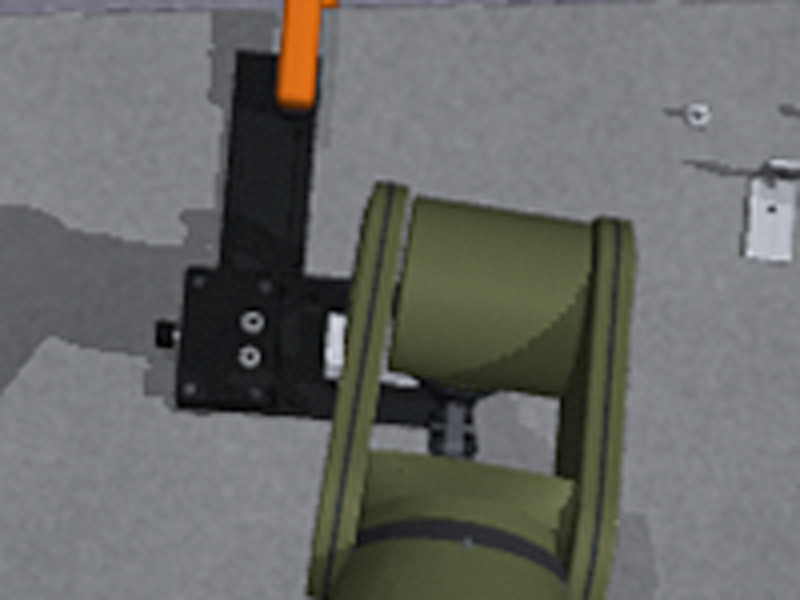

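The side view shows the bracket gripped upright and level above the open bed, with its toe at crop (410,385) facing the pocket. The top view shows the toe edge near crop (328,345). I'll refine the lateral alignment from enlarged crops.

```bash
python3 - <<'E'
import cv2
def crop(n,src,x,y,w,h,s):
    im=cv2.imread(src)[y:y+h,x:x+w]; im=cv2.convertScaleAbs(im,alpha=1.8,beta=10) ;cv2.imwrite(n,cv2.resize(im,None,fx=s,fy=s,interpolation=cv2.INTER_CUBIC))
crop("pics/t5.png","pics/top4raw.png",275,180,80,50,10)
crop("pics/s5.png","pics/side4raw.png",280,175,80,60,10)
E
```

```text
(no output)
```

View pics/t5.png

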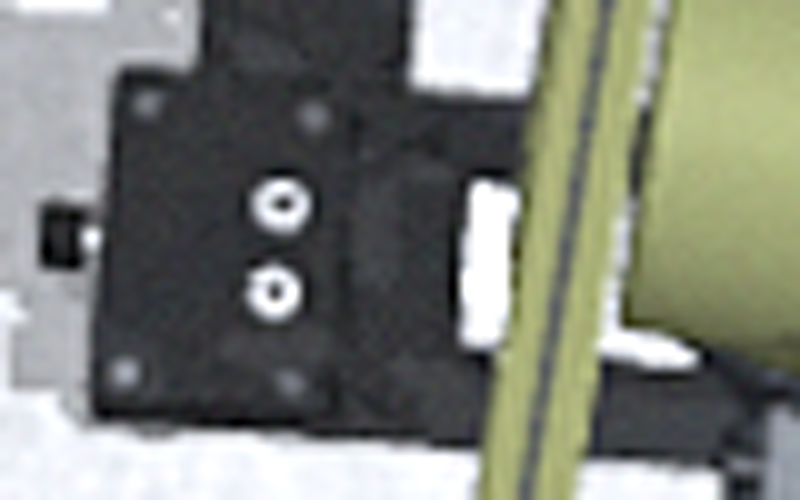

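View pics/s5.png

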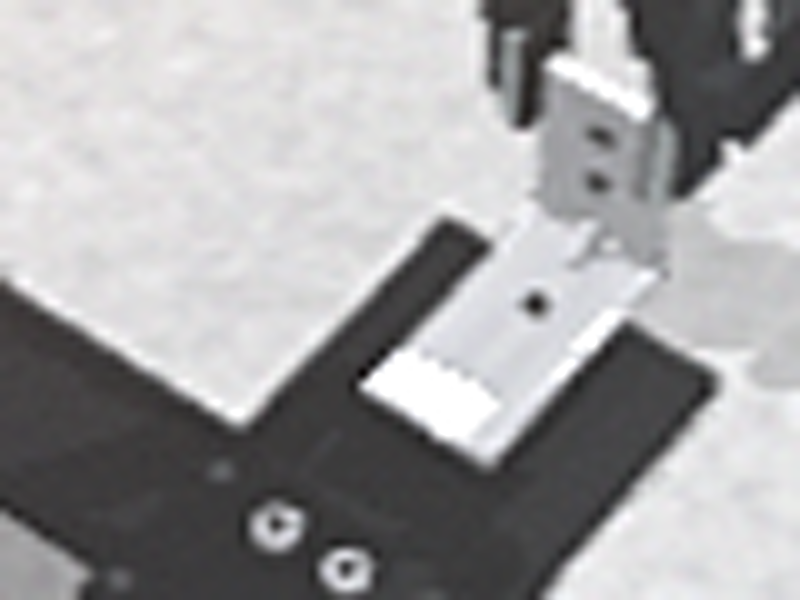

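```bash
python3 - <<'E'
from h import *
t5=lambda u,v:uncrop((u,v),(275,180),10); s5=lambda u,v:uncrop((u,v),(280,175),10)
tj=lambda u,v:uncrop((u,v),(270,120),5); sj=lambda u,v:uncrop((u,v),(225,155),5)
oj=[("top",(-114,-105,8),tj(406,357)),("top",(-206,-105,8),tj(396,534)),("top",(-114,62,23.5),t5(116,70)),("top",(-206,62,23.5),t5(93,415)),
("side",(-114,-105,8),s5(447,215)),("side",(-206,-105,8),s5(718,378)),("side",(-114,62,23.5),sj(313,396)),("side",(-206,62,23.5),sj(447,493))]
for cams in(("top","side"),("top",),("side",)):
    q,r=fit([o for o in oj if o[0] in cams],[734,47,-.086]); print(cams,"jig",q[:2].round(2),np.degrees(q[2]).round(2),r.round(1).tolist())
    z=24.7
    B=[("top",(20,40,z+5),t5(472,180)),("top",(-20,40,z+5),t5(460,348)),("side",(20,40,z+5),s5(360,384)),("side",(-20,40,z+5),s5(490,464)),("side",(20,-35,z+65),s5(548,68)),("side",(-20,-35,z+65),s5(645,122))]
    p,r=fit([o for o in B if o[0] in cams],[570,-10,-.086]); print("   br",p[:2].round(2),np.degrees(p[2]).round(2),r.round(1).tolist())
    c,s=np.cos(q[2]),np.sin(q[2]); d=p[:2]-q[:2]; print("   br in jig",(c*d[0]+s*d[1]).round(2),(-s*d[0]+c*d[1]).round(2),"yaw diff",np.degrees(p[2]-q[2]).round(2), "tcp in br", place([0,0,-p[2]],[565.5-p[0],-47-p[1],0]).round(2))
E
```

```text
('top', 'side') jig [734.25  46.65] -4.89 [[0.4, -0.4], [0.1, -0.0], [-0.3, -1.1], [-0.8, 0.5], [0.1, 0.4], [0.8, 0.1], [-1.1, 0.0], [1.3, -0.7]]
   br [570.   -10.94] -3.98 [[-0.1, 0.0], [0.3, -0.9], [0.4, 0.5], [0.0, -0.2], [-1.4, -0.5], [1.9, 1.0]]
   br in jig -158.75 -71.36 yaw diff 0.91 tcp in br [[ -1.99 -36.29   0.  ]]
('top',) jig [733.64  46.65] -4.76 [[0.5, -0.2], [0.3, 0.2], [-0.2, -0.8], [-0.7, 0.9]]
   br [568.18 -10.67] -5.01 [[-0.0, 0.5], [0.0, -0.5]]
   br in jig -160.13 -70.86 yaw diff -0.24 tcp in br [[  0.51 -36.43   0.  ]]
('side',) jig [735.13  46.72] -5.08 [[-0.2, 0.5], [0.5, 0.2], [-1.6, -0.0], [0.8, -0.6]]
   br [570.71 -11.29] -4.29 [[0.2, 0.3], [-0.2, -0.4], [-1.5, -0.7], [1.7, 0.9]]
   br in jig -158.64 -72.33 yaw diff 0.78 tcp in br [[ -2.53 -36.     0.  ]]
```

The toe is aligned laterally to within about 1 mm and yaw to within about 1°. I'll go 10 mm forward and lower to just above the bed.

Emit:
apply_moves --pt "0 0 0 0.05 0.5 0 3.5" --pt "0 0 0 0.1 1.0 0 3.5" --pt "0 0 0 0.1 1.0 -0.4 3.5" --pt "0 0 0 0.1 1.0 -0.8 3.5" --pt "0 0 0 0.1 1.0 -1.2 3.5" --pt "0 0 0 0.1 1.0 -1.5 3.5" --pt "0 0 0 0.1 1.0 -1.5 3.5" --pt "0 0 0 0.1 1.0 -1.5 3.5"

```text
t: 5.2
tcp_pos: [566.2, -36.8, 31.7]
tcp_rot: [0.706, -0.706, 0.031, -0.031]
wrist_force: [0.8, 0.6, -2.6]
grip_width: 37.8
```

```bash
python3 st.py
```

```text
t 5.2 tcp [566.16 -36.76  31.7 ] F [ 0.81  0.61 -2.57] T [-0.048 -0.016 -0.029] w 37.8
yaw -4.99 tool y [-2.e-04  0.e+00 -1.e+00] xz -0.0002
```

Emit:
apply_moves --pt "0 0 0 0 0 -0.03 3.5" --pt "0 0 0 0 0 -0.06 3.5" --pt "0 0 0 0 0 -0.09 3.5" --pt "0 0 0 0 0 -0.12 3.5" --pt "0 0 0 0 0 -0.12 3.5" --pt "0 0 0 0 0 -0.12 3.5" --pt "0 0 0 0 0 -0.12 3.5" --pt "0 0 0 0 0 -0.12 3.5"

```text
t: 6.0
tcp_pos: [566.3, -36.7, 30.8]
tcp_rot: [-0.706, 0.706, -0.031, 0.031]
wrist_force: [0.3, 0.7, -1.9]
grip_width: 37.8
```

```bash
python3 st.py
```

```text
t 6.0 tcp [566.34 -36.73  30.77] F [ 0.27  0.73 -1.88] T [-0.068  0.026 -0.052] w 37.8
yaw -4.98 tool y [ 3.e-04 -1.e-04 -1.e+00] xz 0.0003
```

Emit:
apply_moves --pt "0 0 0 0 0 -0.02 3.5" --pt "0 0 0 0 0 -0.04 3.5" --pt "0 0 0 0 0 -0.05 3.5" --pt "0 0 0 0 0 -0.05 3.5" --pt "0 0 0 0 0 -0.05 3.5" --pt "0 0 0 0 0 -0.05 3.5" --pt "0 0 0 0 0 -0.05 3.5" --pt "0 0 0 0 0 -0.05 3.5"

```text
t: 6.8
tcp_pos: [566.4, -36.8, 30.4]
tcp_rot: [-0.706, 0.707, -0.031, 0.031]
wrist_force: [-0.7, -0.8, 2.3]
grip_width: 37.7
```

```bash
python3 st.py
```

```text
t 6.8 tcp [566.41 -36.81  30.45] F [-0.66 -0.83  2.33] T [-0.267  0.285  0.009] w 37.7
yaw -4.98 tool y [ 4.e-04 -3.e-04 -1.e+00] xz 0.0004
```

Contact came at TCP z 30.4, exactly bed height plus the grip offset, with about 4 N on the bed. I'll ease the load slightly and slide along the jig's +y, watching the lateral force.

Emit:
apply_moves --pt "0 0 0 0 0 0.03 3.5" --pt "0 0 0 0.02 0.2 0.03 3.5" --pt "0 0 0 0.03 0.4 0.03 3.5" --pt "0 0 0 0.05 0.6 0.03 3.5" --pt "0 0 0 0.07 0.8 0.03 3.5" --pt "0 0 0 0.09 1.0 0.03 3.5" --pt "0 0 0 0.09 1.0 0.03 3.5" --pt "0 0 0 0.09 1.0 0.03 3.5"

```text
t: 7.6
tcp_pos: [567.2, -26.2, 30.4]
tcp_rot: [0.707, -0.706, 0.031, -0.031]
wrist_force: [-0.2, -0.1, 0.7]
grip_width: 38.1
```

```bash
python3 st.py
```

```text
t 7.6 tcp [567.16 -26.25  30.44] F [-0.22 -0.06  0.67] T [-0.025  0.024  0.044] w 38.1
yaw -4.98 tool y [ 1.e-04  7.e-04 -1.e+00] xz 0.0
```

Emit:
apply_moves --pt "0 0 0 0.01 0.15 0 3.5" --pt "0 0 0 0.03 0.3 0 3.5" --pt "0 0 0 0.04 0.45 0 3.5" --pt "0 0 0 0.05 0.6 0 3.5" --pt "0 0 0 0.07 0.8 0 3.5" --pt "0 0 0 0.07 0.8 0 3.5" --pt "0 0 0 0.07 0.8 0 3.5" --pt "0 0 0 0.07 0.8 0 3.5"

```text
t: 8.4
tcp_pos: [567.8, -18.3, 30.5]
tcp_rot: [0.707, -0.706, 0.031, -0.031]
wrist_force: [-0.0, 0.5, 1.7]
grip_width: 37.7
```

```bash
python3 st.py; python3 - <<'E'
from workcell import vision
import cv2
for n,(x,y,w,h) in(("side",(280,175,80,60)),("top",(275,180,80,50))):
    im=vision.read_camera(n); cv2.imwrite(f"pics/{n}6raw.png",im);im=cv2.convertScaleAbs(im[y:y+h,x:x+w],alpha=1.8,beta=10); cv2.imwrite(f"pics/{n}6.png",cv2.resize(im,None,fx=10,fy=10,interpolation=cv2.INTER_CUBIC))
E
```

```text
t 8.4 tcp [567.84 -18.35  30.45] F [-0.02  0.46  1.74] T [-0.026  0.033 -0.004] w 37.7
yaw -4.98 tool y [ 1.e-04  6.e-04 -1.e+00] xz 0.0
```

View pics/side6.png

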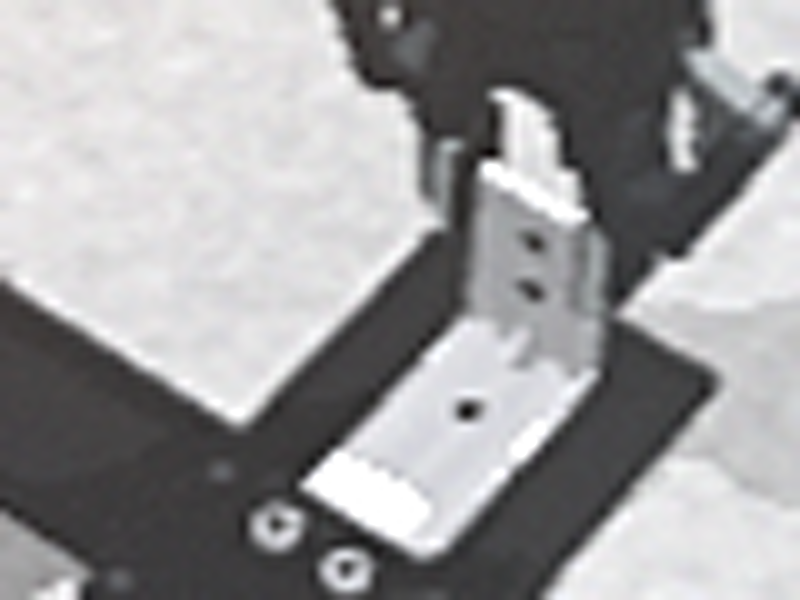

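View pics/top6.png

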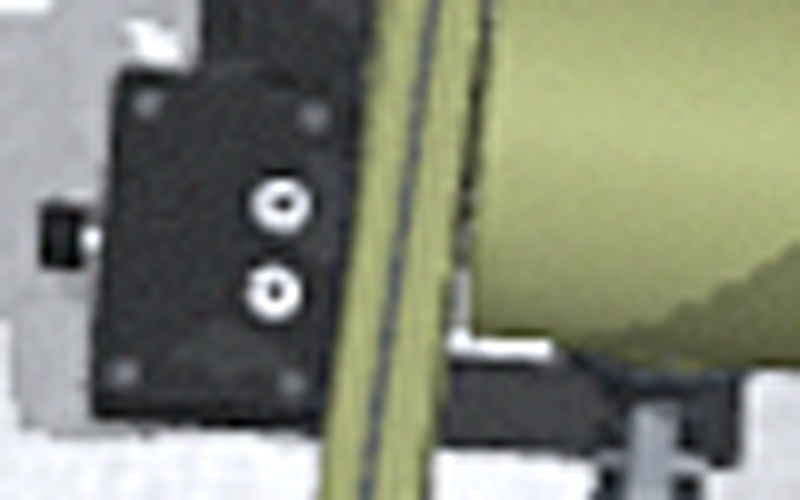

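The side view shows the foot flat on the bed, with toe corners at crop (302,487) and (432,558), just short of the roof edge. I'll do one lateral check of the toe against the jig within this view.

```bash
python3 - <<'E'
from h import *
s5=lambda u,v:uncrop((u,v),(280,175),10); q=np.array([734.25,46.65,np.radians(-4.89)])
# bed corner side residual correction
qs=np.array([735.13,46.72,np.radians(-5.08)])
for nm,Q in(("both",q),("side",qs)):
  for P in((302,487),(432,558),(603,372)):
    X=ray("side",*s5(*P),13); d=X[:2]-Q[:2]; c,s=np.cos(Q[2]),np.sin(Q[2]); print(nm,P,(c*d[0]+s*d[1]+160).round(1),(-s*d[0]+c*d[1]).round(1))
  d=np.array([567.84,-18.35])-Q[:2]; print("tcp",(c*d[0]+s*d[1]+160).round(1),(-s*d[0]+c*d[1]).round(1))
E
```

```text
both (302, 487) 22.0 -5.9
both (432, 558) -18.3 -8.0
both (603, 372) -20.0 -84.0
tcp -0.3 -78.9
side (302, 487) 21.1 -6.5
side (432, 558) -19.2 -8.8
side (603, 372) -20.6 -84.7
tcp -0.9 -79.6
```

Emit:
apply_moves --pt "0 0 0 0.01 0.1 0 3.5" --pt "0 0 0 0.02 0.2 0 3.5" --pt "0 0 0 0.03 0.3 0 3.5" --pt "0 0 0 0.03 0.4 0 3.5" --pt "0 0 0 0.04 0.5 0 3.5" --pt "0 0 0 0.05 0.6 0 3.5" --pt "0 0 0 0.05 0.6 0 3.5" --pt "0 0 0 0.05 0.6 0 3.5"

```text
t: 9.3
tcp_pos: [568.4, -12.5, 30.5]
tcp_rot: [0.707, -0.706, 0.031, -0.031]
wrist_force: [-0.3, -1.7, 1.0]
grip_width: 37.8
```

```bash
python3 st.py
```

```text
t 9.3 tcp [568.35 -12.52  30.49] F [-0.29 -1.71  1.  ] T [-0.266  0.1    0.051] w 37.8
yaw -4.98 tool y [ 1.e-04  2.e-04 -1.e+00] xz 0.0001
```

Emit:
apply_moves --pt "0 0 0 0.01 0.1 0 3.5" --pt "0 0 0 0.02 0.2 0 3.5" --pt "0 0 0 0.03 0.3 0 3.5" --pt "0 0 0 0.03 0.4 0 3.5" --pt "0 0 0 0.03 0.4 0 3.5" --pt "0 0 0 0.03 0.4 0 3.5" --pt "0 0 0 0.03 0.4 0 3.5" --pt "0 0 0 0.03 0.4 0 3.5"

```text
t: 10.1
tcp_pos: [568.7, -8.5, 30.5]
tcp_rot: [0.707, -0.706, 0.031, -0.031]
wrist_force: [0.7, -1.0, 1.7]
grip_width: 38.2
```

```bash
python3 st.py
```

```text
t 10.1 tcp [568.66  -8.48  30.46] F [ 0.69 -0.99  1.74] T [-0.164 -0.017  0.046] w 38.2
yaw -4.98 tool y [ 1.e-04  3.e-04 -1.e+00] xz 0.0001
```

Emit:
apply_moves --pt "0 0 0 0.02 0.2 0 3.5" --pt "0 0 0 0.03 0.4 0 3.5" --pt "0 0 0 0.05 0.6 0 3.5" --pt "0 0 0 0.06 0.7 0 3.5" --pt "0 0 0 0.07 0.8 0 3.5" --pt "0 0 0 0.08 0.9 0 3.5" --pt "0 0 0 0.08 0.9 0 3.5" --pt "0 0 0 0.08 0.9 0 3.5"

```text
t: 10.9
tcp_pos: [569.5, 0.5, 30.5]
tcp_rot: [0.707, -0.706, 0.031, -0.031]
wrist_force: [-0.8, -1.2, 1.9]
grip_width: 37.7
```

```bash
python3 st.py
```

```text
t 10.9 tcp [5.6945e+02 5.1000e-01 3.0460e+01] F [-0.82 -1.21  1.9 ] T [-0.277 -0.001  0.007] w 37.7
yaw -4.98 tool y [ 1.e-04  3.e-04 -1.e+00] xz 0.0001
```

Emit:
apply_moves --pt "0 0 0 0.01 0.1 0 3.5" --pt "0 0 0 0.02 0.2 0 3.5" --pt "0 0 0 0.03 0.3 0 3.5" --pt "0 0 0 0.03 0.4 0 3.5" --pt "0 0 0 0.04 0.5 0 3.5" --pt "0 0 0 0.04 0.5 0 3.5" --pt "0 0 0 0.04 0.5 0 3.5" --pt "0 0 0 0.04 0.5 0 3.5"

```text
t: 11.7
tcp_pos: [569.9, 5.5, 30.5]
tcp_rot: [0.707, -0.706, 0.031, -0.031]
wrist_force: [1.2, -1.7, 1.1]
grip_width: 37.8
```

```bash
python3 st.py
```

```text
t 11.7 tcp [569.92   5.49  30.51] F [ 1.2  -1.68  1.1 ] T [-0.321 -0.097  0.02 ] w 37.8
yaw -4.98 tool y [ 3.e-04  3.e-04 -1.e+00] xz 0.0002
```

Now I'll feel for the stop in 1 mm steps.

Emit:
apply_moves --pt "0 0 0 0.002 0.02 0 3.5" --pt "0 0 0 0.003 0.04 0 3.5" --pt "0 0 0 0.005 0.06 0 3.5" --pt "0 0 0 0.007 0.08 0 3.5" --pt "0 0 0 0.009 0.1 0 3.5" --pt "0 0 0 0.009 0.1 0 3.5" --pt "0 0 0 0.009 0.1 0 3.5" --pt "0 0 0 0.009 0.1 0 3.5"

```text
t: 12.5
tcp_pos: [570.0, 6.3, 30.5]
tcp_rot: [-0.706, 0.706, -0.031, 0.031]
wrist_force: [0.0, -3.1, 2.5]
grip_width: 38.0
```

Emit:
apply_moves --pt "0 0 0 0.002 0.02 0 3.5" --pt "0 0 0 0.003 0.04 0 3.5" --pt "0 0 0 0.005 0.06 0 3.5" --pt "0 0 0 0.007 0.08 0 3.5" --pt "0 0 0 0.009 0.1 0 3.5" --pt "0 0 0 0.009 0.1 0 3.5" --pt "0 0 0 0.009 0.1 0 3.5" --pt "0 0 0 0.009 0.1 0 3.5"

```text
t: 13.3
tcp_pos: [570.0, 7.4, 30.5]
tcp_rot: [0.706, -0.706, 0.031, -0.031]
wrist_force: [0.6, -3.2, 2.7]
grip_width: 37.9
```

Emit:
apply_moves --pt "0 0 0 0.002 0.02 0.01 3.5" --pt "0 0 0 0.003 0.04 0.02 3.5" --pt "0 0 0 0.005 0.06 0.02 3.5" --pt "0 0 0 0.007 0.08 0.02 3.5" --pt "0 0 0 0.009 0.1 0.02 3.5" --pt "0 0 0 0.009 0.1 0.02 3.5" --pt "0 0 0 0.009 0.1 0.02 3.5" --pt "0 0 0 0.009 0.1 0.02 3.5"

```text
t: 14.1
tcp_pos: [570.0, 8.4, 30.6]
tcp_rot: [0.706, -0.706, 0.031, -0.031]
wrist_force: [1.2, -4.2, 0.4]
grip_width: 38.2
```

```bash
python3 st.py
```

```text
t 14.1 tcp [570.04   8.37  30.57] F [ 1.16 -4.23  0.43] T [-0.477 -0.261 -0.034] w 38.2
yaw -4.98 tool y [-1.e-04  1.e-04 -1.e+00] xz -0.0001
```

The drag is rising (Fy −4.2 N) while the TCP still advances. I'll look before pushing further.

```bash
python3 - <<'E'
from workcell import vision
import cv2
for n,(x,y,w,h) in(("side",(280,175,80,60)),("top",(275,180,80,50))):
    im=vision.read_camera(n); cv2.imwrite(f"pics/{n}7raw.png",im);im=cv2.convertScaleAbs(im[y:y+h,x:x+w],alpha=1.8,beta=10); cv2.imwrite(f"pics/{n}7.png",cv2.resize(im,None,fx=10,fy=10,interpolation=cv2.INTER_CUBIC))
E
python3 st.py
```

```text
t 14.2 tcp [570.05   8.36  30.6 ] F [ 1.65 -2.54  0.15] T [-0.488 -0.237 -0.07 ] w 37.8
yaw -4.98 tool y [-1.e-04  1.e-04 -1.e+00] xz -0.0001
```

View pics/side7.png

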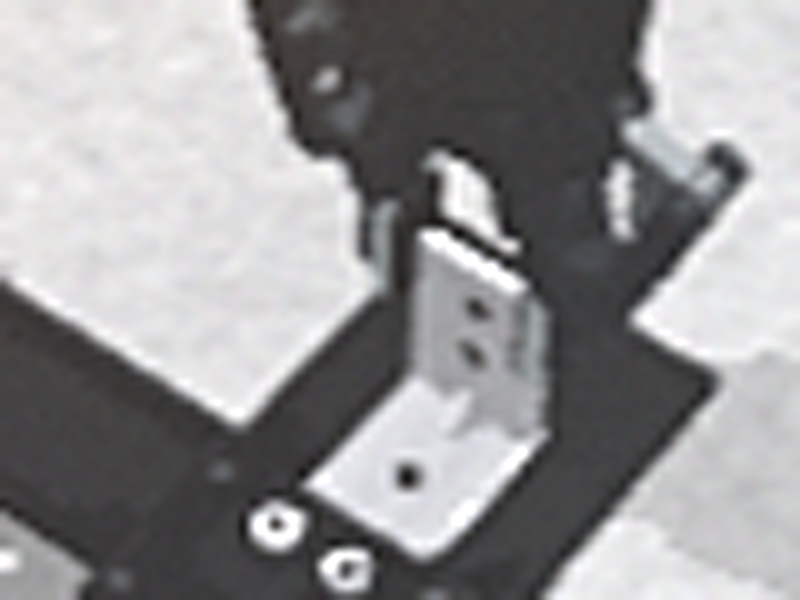

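View pics/top7.png

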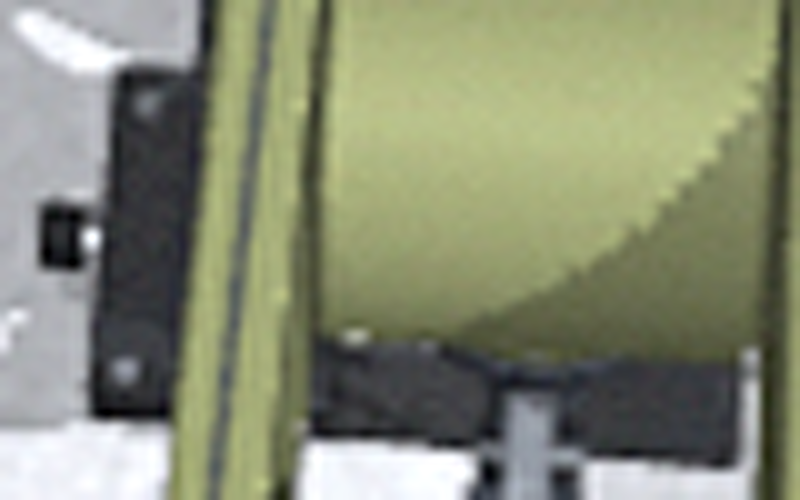

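The foot is still flat and square, with the toe about 24 mm in under the roof. Fx is +1.4 N, so there is a light rub on the −x wall. I'll shift +x by 0.3 mm while going on.

Emit:
apply_moves --pt "0 0 0 0.03 0 0 3.5" --pt "0 0 0 0.033 0.03 0 3.5" --pt "0 0 0 0.035 0.06 0 3.5" --pt "0 0 0 0.037 0.08 0 3.5" --pt "0 0 0 0.04 0.1 0 3.5" --pt "0 0 0 0.04 0.1 0 3.5" --pt "0 0 0 0.04 0.1 0 3.5" --pt "0 0 0 0.04 0.1 0 3.5"

```text
t: 15.0
tcp_pos: [570.3, 9.4, 30.5]
tcp_rot: [0.707, -0.706, 0.031, -0.031]
wrist_force: [0.1, -2.9, -0.1]
grip_width: 38.2
```

```bash
python3 st.py
```

```text
t 15.0 tcp [570.26   9.43  30.49] F [ 0.09 -2.87 -0.09] T [-0.367  0.039 -0.02 ] w 38.2
yaw -4.98 tool y [-5.e-04  2.e-04 -1.e+00] xz -0.0005
```

Emit:
apply_moves --pt "0 0 0 0.002 0.02 0 3.5" --pt "0 0 0 0.003 0.04 0 3.5" --pt "0 0 0 0.005 0.06 0 3.5" --pt "0 0 0 0.007 0.08 0 3.5" --pt "0 0 0 0.009 0.1 0 3.5" --pt "0 0 0 0.009 0.1 0 3.5" --pt "0 0 0 0.009 0.1 0 3.5" --pt "0 0 0 0.009 0.1 0 3.5"

```text
t: 15.8
tcp_pos: [570.4, 10.3, 30.6]
tcp_rot: [-0.706, 0.706, -0.031, 0.031]
wrist_force: [-0.9, -2.7, 0.2]
grip_width: 37.8
```

Emit:
apply_moves --pt "0 0 0 0.002 0.02 0 3.5" --pt "0 0 0 0.003 0.04 0 3.5" --pt "0 0 0 0.005 0.06 0 3.5" --pt "0 0 0 0.007 0.08 0 3.5" --pt "0 0 0 0.009 0.1 0 3.5" --pt "0 0 0 0.009 0.1 0 3.5" --pt "0 0 0 0.009 0.1 0 3.5" --pt "0 0 0 0.009 0.1 0 3.5"

```text
t: 16.6
tcp_pos: [570.6, 10.5, 30.9]
tcp_rot: [-0.706, 0.707, -0.031, 0.03]
wrist_force: [-3.2, -5.8, 1.1]
grip_width: 38.1
```

```bash
python3 st.py; python3 - <<'E'
from workcell import vision
import cv2
for n,(x,y,w,h) in(("side",(280,175,80,60)),):
    im=vision.read_camera(n); cv2.imwrite(f"pics/{n}8raw.png",im);im=cv2.convertScaleAbs(im[y:y+h,x:x+w],alpha=1.8,beta=10); cv2.imwrite(f"pics/{n}8.png",cv2.resize(im,None,fx=10,fy=10,interpolation=cv2.INTER_CUBIC))
E
python3 st.py
```

```text
t 16.6 tcp [570.57  10.52  30.92] F [-3.23 -5.81  1.13] T [-0.989  0.457  0.09 ] w 38.1
yaw -4.96 tool y [-4.0e-04 -1.5e-03 -1.0e+00] xz -0.0003
t 16.65 tcp [570.57  10.53  30.91] F [-1.97 -6.08  1.63] T [-1.001  0.459  0.058] w 37.7
yaw -4.96 tool y [-4.0e-04 -1.5e-03 -1.0e+00] xz -0.0003
```

View pics/side8.png

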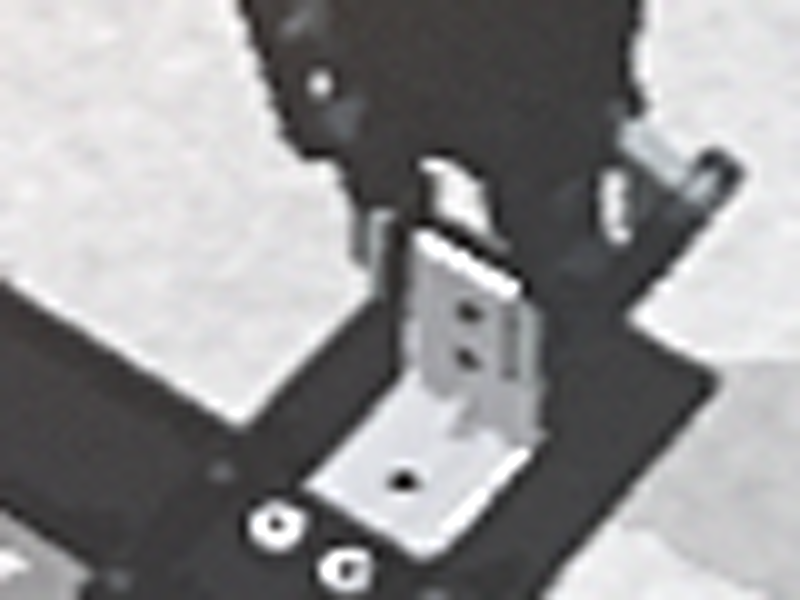

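The toe has met a firm stop at about 26 mm depth, within the 25–45 mm range. The tool has risen 0.4 mm, so the push at grip height is starting to lift the heel. I'll press down slightly to keep the foot flat, relieve x, and push up towards 8 N.

Emit:
apply_moves --pt "0 0 0 -0.01 0 -0.02 3.5" --pt "0 0 0 -0.02 0 -0.04 3.5" --pt "0 0 0 -0.02 0 -0.05 3.5" --pt "0 0 0 -0.02 0.01 -0.05 3.5" --pt "0 0 0 -0.02 0.02 -0.05 3.5" --pt "0 0 0 -0.02 0.02 -0.05 3.5" --pt "0 0 0 -0.02 0.02 -0.05 3.5" --pt "0 0 0 -0.02 0.02 -0.05 3.5"

```text
t: 17.45
tcp_pos: [570.6, 10.4, 30.7]
tcp_rot: [-0.706, 0.707, -0.031, 0.031]
wrist_force: [-2.1, -7.5, 3.6]
grip_width: 37.8
```

```bash
python3 st.py
```

```text
t 17.45 tcp [570.57  10.37  30.7 ] F [-2.14 -7.53  3.63] T [-1.211  0.502  0.11 ] w 37.8
yaw -4.96 tool y [-1.0e-04 -2.1e-03 -1.0e+00] xz 0.0001
```

Emit:
apply_moves --pt "0 0 0 -0.01 0.01 -0.02 3.5" --pt "0 0 0 -0.01 0.02 -0.03 3.5" --pt "0 0 0 -0.01 0.02 -0.03 3.5" --pt "0 0 0 -0.01 0.02 -0.03 3.5" --pt "0 0 0 -0.01 0.02 -0.03 3.5" --pt "0 0 0 -0.01 0.02 -0.03 3.5" --pt "0 0 0 -0.01 0.02 -0.03 3.5" --pt "0 0 0 -0.01 0.02 -0.03 3.5"

```text
t: 18.25
tcp_pos: [570.6, 10.3, 30.6]
tcp_rot: [-0.706, 0.707, -0.03, 0.031]
wrist_force: [-2.2, -8.0, 3.5]
grip_width: 38.1
```

```bash
python3 st.py
```

```text
t 18.25 tcp [570.59  10.34  30.62] F [-2.17 -8.    3.52] T [-1.292  0.527  0.132] w 38.1
yaw -4.95 tool y [ 1.0e-04 -2.6e-03 -1.0e+00] xz 0.0003
```

The push is about 8 N and steady. I'll hold it for over a second.

Emit:
apply_moves --pt "0 0 0 0 0.01 0 3.5" --pt "0 0 0 0 0.01 0 3.5" --pt "0 0 0 0 0.01 0 3.5" --pt "0 0 0 0 0.01 0 3.5" --pt "0 0 0 0 0.01 0 3.5" --pt "0 0 0 0 0.01 0 3.5" --pt "0 0 0 0 0.01 0 3.5" --pt "0 0 0 0 0.01 0 3.5"

```text
t: 19.05
tcp_pos: [570.6, 10.3, 30.7]
tcp_rot: [-0.705, 0.707, -0.03, 0.031]
wrist_force: [-2.6, -8.0, 4.5]
grip_width: 38.0
```

Emit:
apply_moves --pt "0 0 0 0 0 0 3.5" --pt "0 0 0 0 0 0 3.5" --pt "0 0 0 0 0 0 3.5" --pt "0 0 0 0 0 0 3.5" --pt "0 0 0 0 0 0 3.5" --pt "0 0 0 0 0 0 3.5" --pt "0 0 0 0 0 0 3.5" --pt "0 0 0 0 0 0 3.5"

```text
t: 19.85
tcp_pos: [570.6, 10.4, 30.7]
tcp_rot: [-0.705, 0.707, -0.03, 0.031]
wrist_force: [-2.6, -8.7, 3.8]
grip_width: 38.0
```

```bash
python3 st.py
```

```text
t 19.85 tcp [570.61  10.37  30.66] F [-2.59 -8.7   3.85] T [-1.335  0.627  0.067] w 38.0
yaw -4.95 tool y [ 1.0e-04 -2.8e-03 -1.0e+00] xz 0.0004
```

Emit:
apply_moves --pt "0 0 0 0 0 0 4.2" --pt "0 0 0 0 0 0 4.6" --pt "0 0 0 0 0 0 5.2" --pt "0 0 0 0 0 0 5.8" --pt "0 0 0 0 0 0 6.2" --pt "0 0 0 0 0 0 6.2" --pt "0 0 0 0 0 0 6.2" --pt "0 0 0 0 0 0 6.2"

```text
t: 20.65
tcp_pos: [570.4, 11.9, 29.8]
tcp_rot: [0.706, -0.706, 0.031, -0.031]
wrist_force: [0.1, -0.6, 0.5]
grip_width: 62.1
```

```bash
python3 st.py; python3 - <<'E'
from workcell import vision
import cv2
for n,(x,y,w,h) in(("side",(280,175,80,60)),):
    im=vision.read_camera(n); cv2.imwrite(f"pics/{n}9raw.png",im);im=cv2.convertScaleAbs(im[y:y+h,x:x+w],alpha=1.8,beta=10); cv2.imwrite(f"pics/{n}9.png",cv2.resize(im,None,fx=10,fy=10,interpolation=cv2.INTER_CUBIC))
E
python3 st.py
```

```text
t 20.65 tcp [570.36  11.89  29.83] F [ 0.13 -0.56  0.5 ] T [ 0.006 -0.021 -0.039] w 62.1
yaw -4.98 tool y [-0.e+00  1.e-04 -1.e+00] xz -0.0
t 20.7 tcp [570.39  11.86  29.86] F [-0.   -0.38 -0.5 ] T [0.005 0.023 0.011] w 61.8
yaw -4.98 tool y [ 0.  0. -1.] xz 0.0
```

View pics/side9.png

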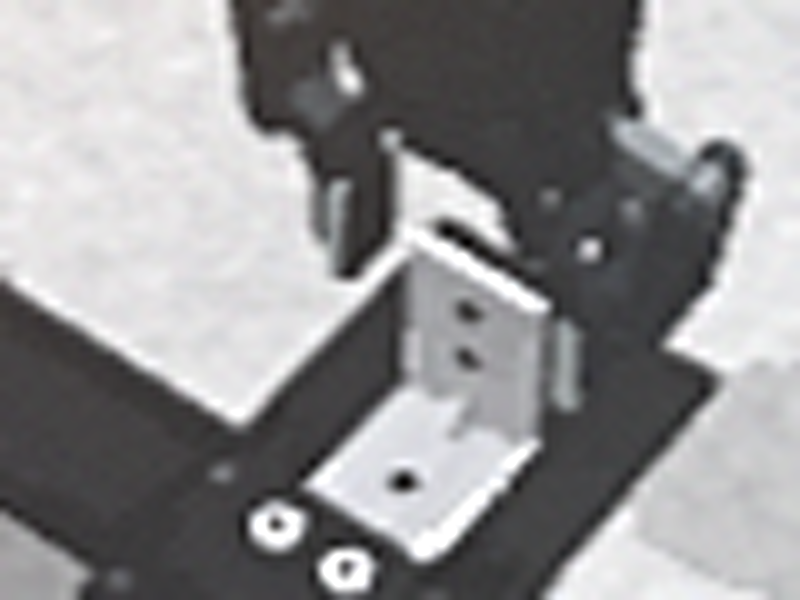

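The jaws have opened, the bracket is lying flat in the pocket, and the free forces are back to about zero. To make sure it's square and flush, I'll lift off, check, and give it a gentle centred push low behind the upright.

Emit:
apply_moves --pt "0 0 0 0 0 1.5 6.2" --pt "0 0 0 0 0 3.5 6.2" --pt "0 0 0 0 0 5.5 6.2" --pt "0 0 0 0 0 7 6.2" --pt "0 0 0 -0.1 -1.5 7 4" --pt "0 0 0 -0.25 -3.1 7 2" --pt "0 0 0 -0.3 -3.6 7 0" --pt "0 0 0 -0.3 -3.6 7 0"

```text
t: 21.5
tcp_pos: [566.3, -25.4, 98.4]
tcp_rot: [0.706, -0.706, 0.032, -0.031]
wrist_force: [1.0, 0.1, -0.1]
grip_width: 3.9
```

```bash
python3 st.py; python3 - <<'E'
from workcell import vision
import cv2
for n,(x,y,w,h) in(("side",(280,175,80,60)),("top",(275,180,80,50))):
    im=vision.read_camera(n); cv2.imwrite(f"pics/{n}Araw.png",im);im=cv2.convertScaleAbs(im[y:y+h,x:x+w],alpha=1.5,beta=10); cv2.imwrite(f"pics/{n}A.png",cv2.resize(im,None,fx=10,fy=10,interpolation=cv2.INTER_CUBIC))
E
python3 st.py
```

```text
t 21.5 tcp [566.3  -25.44  98.44] F [ 1.02  0.08 -0.13] T [-0.016  0.031 -0.031] w 3.9
yaw -5.11 tool y [-2.5e-03  4.0e-04 -1.0e+00] xz -0.0025
t 21.6 tcp [566.65 -24.48  98.76] F [0.24 0.35 0.13] T [-0.002  0.002 -0.026] w -0.3
yaw -5.03 tool y [-1.9e-03  5.0e-04 -1.0e+00] xz -0.0019
```

View pics/sideA.png

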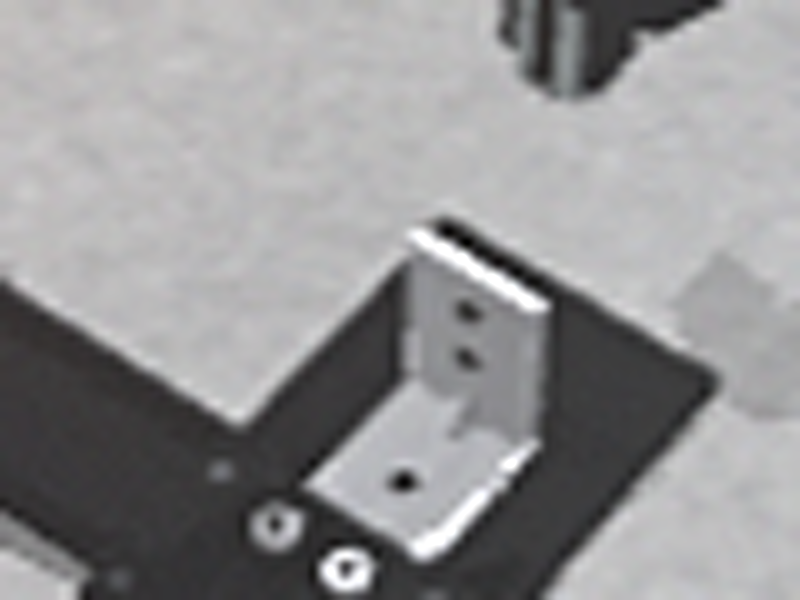

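View pics/topA.png

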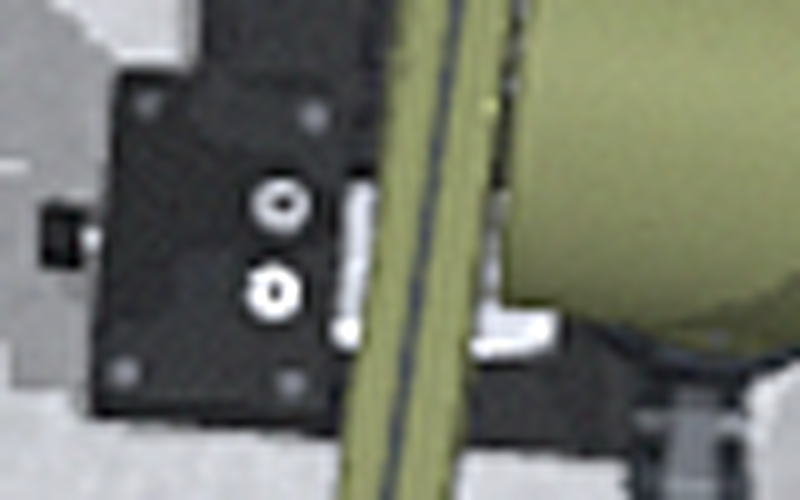

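The bracket stands upright, flat and parallel to the jig, with the foot under the roof. I'll measure its depth and yaw from the top edge of the upright, side crop (408,237) to (548,308).

```bash
python3 - <<'E'
from h import *
s5=lambda u,v:uncrop((u,v),(280,175),10)
for nm,Q in(("both",np.array([734.25,46.65,np.radians(-4.89)])),("side",np.array([735.13,46.72,np.radians(-5.08)]))):
  c,s=np.cos(Q[2]),np.sin(Q[2])
  for P,z in(((413,244),73),((546,313),73),((410,383),13),((540,440),13)):
    d=ray("side",*s5(*P),z)[:2]-Q[:2]; print(nm,P,(c*d[0]+s*d[1]+160).round(1),(-s*d[0]+c*d[1]).round(1))
  d=np.array([566.65,-24.48])-Q[:2]; print("tcp",(c*d[0]+s*d[1]+160).round(1),(-s*d[0]+c*d[1]).round(1))
E
```

```text
both (413, 244) 19.3 -49.7
both (546, 313) -20.6 -51.8
both (410, 383) 19.2 -50.1
both (540, 440) -19.3 -55.5
tcp -0.9 -85.2
side (413, 244) 18.6 -50.3
side (546, 313) -21.3 -52.5
side (410, 383) 18.5 -50.8
side (540, 440) -20.0 -56.3
tcp -1.5 -85.8
```

The estimated toe depth is about 24–26 mm and the bracket is parallel. Next is the confirming push: fingers shut, tilted 4° so the tip leads, low behind the upright.

Emit:
apply_moves --pt "2 0 0 0.1 0 -1.5 0" --pt "4 0 0 0.1 0 -3 0" --pt "4 0 0 0.1 0 -4.5 0" --pt "4 0 0 0.1 0 -6 0" --pt "4 0 0 0.1 0 -7.2 0" --pt "4 0 0 0.1 0 -8 0" --pt "4 0 0 0.1 0 -8 0" --pt "4 0 0 0.1 0 -8 0"

```text
t: 22.4
tcp_pos: [568.6, -24.0, 20.0]
tcp_rot: [0.731, -0.681, 0.032, -0.03]
wrist_force: [1.0, 0.4, -0.9]
grip_width: 0.1
```

Emit:
apply_moves --pt "0 0 0 0.02 0.2 0 0" --pt "0 0 0 0.03 0.4 0 0" --pt "0 0 0 0.05 0.6 0 0" --pt "0 0 0 0.07 0.8 0 0" --pt "0 0 0 0.09 1.0 0 0" --pt "0 0 0 0.11 1.2 0 0" --pt "0 0 0 0.11 1.2 0 0" --pt "0 0 0 0.11 1.2 0 0"

```text
t: 23.2
tcp_pos: [569.4, -12.1, 19.8]
tcp_rot: [0.731, -0.681, 0.032, -0.03]
wrist_force: [-1.3, -0.7, -0.2]
grip_width: 0.0
```

```bash
python3 st.py; python3 - <<'E'
from workcell import vision
import cv2
for n,(x,y,w,h) in(("side",(280,155,80,60)),):
    im=vision.read_camera(n); cv2.imwrite(f"pics/{n}Braw.png",im);im=cv2.convertScaleAbs(im[y:y+h,x:x+w],alpha=1.5,beta=10); cv2.imwrite(f"pics/{n}B.png",cv2.resize(im,None,fx=10,fy=10,interpolation=cv2.INTER_CUBIC))
E
python3 st.py
```

```text
t 23.2 tcp [569.43 -12.1   19.79] F [-1.28 -0.73 -0.15] T [-0.036  0.013  0.021] w 0.0
yaw -4.96 tool y [-1.000e-04  6.980e-02 -9.976e-01] xz -0.0062
t 23.25 tcp [569.45 -12.15  19.82] F [-0.09 -0.13 -0.16] T [-0.102  0.033 -0.059] w 0.1
yaw -4.96 tool y [-0.      0.0697 -0.9976] xz -0.0061
```

View pics/sideB.png

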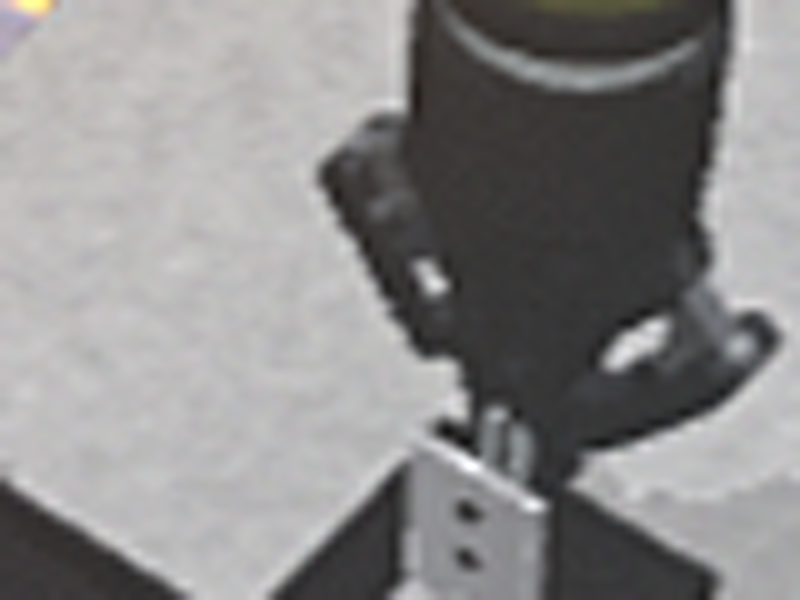

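The closed fingers are centred behind the upright, touching nothing. I'll approach in small steps.

Emit:
apply_moves --pt "0 0 0 0.01 0.06 0 0" --pt "0 0 0 0.01 0.12 0 0" --pt "0 0 0 0.02 0.18 0 0" --pt "0 0 0 0.02 0.24 0 0" --pt "0 0 0 0.03 0.3 0 0" --pt "0 0 0 0.03 0.3 0 0" --pt "0 0 0 0.03 0.3 0 0" --pt "0 0 0 0.03 0.3 0 0"

```text
t: 24.05
tcp_pos: [569.8, -9.2, 19.9]
tcp_rot: [0.731, -0.681, 0.032, -0.03]
wrist_force: [0.8, -0.7, -0.2]
grip_width: -0.1
```

Emit:
apply_moves --pt "0 0 0 0.003 0.03 0 0" --pt "0 0 0 0.005 0.06 0 0" --pt "0 0 0 0.008 0.09 0 0" --pt "0 0 0 0.01 0.12 0 0" --pt "0 0 0 0.01 0.12 0 0" --pt "0 0 0 0.01 0.12 0 0" --pt "0 0 0 0.01 0.12 0 0" --pt "0 0 0 0.01 0.12 0 0"

```text
t: 24.85
tcp_pos: [569.8, -8.0, 19.8]
tcp_rot: [0.731, -0.681, 0.032, -0.03]
wrist_force: [0.6, -0.2, 0.4]
grip_width: -0.1
```

Emit:
apply_moves --pt "0 0 0 0.003 0.03 0 0" --pt "0 0 0 0.005 0.06 0 0" --pt "0 0 0 0.008 0.09 0 0" --pt "0 0 0 0.01 0.12 0 0" --pt "0 0 0 0.01 0.12 0 0" --pt "0 0 0 0.01 0.12 0 0" --pt "0 0 0 0.01 0.12 0 0" --pt "0 0 0 0.01 0.12 0 0"

```text
t: 25.65
tcp_pos: [570.0, -6.8, 19.8]
tcp_rot: [0.731, -0.681, 0.032, -0.03]
wrist_force: [-0.1, 0.3, 0.0]
grip_width: 0.2
```

Emit:
apply_moves --pt "0 0 0 0.003 0.03 0 0" --pt "0 0 0 0.005 0.06 0 0" --pt "0 0 0 0.008 0.09 0 0" --pt "0 0 0 0.01 0.12 0 0" --pt "0 0 0 0.01 0.12 0 0" --pt "0 0 0 0.01 0.12 0 0" --pt "0 0 0 0.01 0.12 0 0" --pt "0 0 0 0.01 0.12 0 0"

```text
t: 26.45
tcp_pos: [570.1, -5.6, 19.9]
tcp_rot: [0.731, -0.681, 0.032, -0.03]
wrist_force: [0.4, 0.0, -0.2]
grip_width: -0.2
```

Emit:
apply_moves --pt "0 0 0 0.003 0.03 0 0" --pt "0 0 0 0.005 0.06 0 0" --pt "0 0 0 0.008 0.09 0 0" --pt "0 0 0 0.01 0.12 0 0" --pt "0 0 0 0.01 0.12 0 0" --pt "0 0 0 0.01 0.12 0 0" --pt "0 0 0 0.01 0.12 0 0" --pt "0 0 0 0.01 0.12 0 0"

```text
t: 27.25
tcp_pos: [570.2, -4.3, 19.9]
tcp_rot: [0.731, -0.681, 0.032, -0.03]
wrist_force: [0.3, 0.2, -0.1]
grip_width: -0.1
```

Emit:
apply_moves --pt "0 0 0 0.003 0.03 0 0" --pt "0 0 0 0.005 0.06 0 0" --pt "0 0 0 0.008 0.09 0 0" --pt "0 0 0 0.01 0.12 0 0" --pt "0 0 0 0.01 0.12 0 0" --pt "0 0 0 0.01 0.12 0 0" --pt "0 0 0 0.01 0.12 0 0" --pt "0 0 0 0.01 0.12 0 0"

```text
t: 28.05
tcp_pos: [570.4, -3.7, 20.0]
tcp_rot: [0.73, -0.682, 0.032, -0.03]
wrist_force: [-0.6, -5.2, 0.9]
grip_width: -0.5
```

Emit:
apply_moves --pt "0 0 0 0.003 0.03 0 0" --pt "0 0 0 0.005 0.06 0 0" --pt "0 0 0 0.008 0.09 0 0" --pt "0 0 0 0.01 0.12 0 0" --pt "0 0 0 0.01 0.12 0 0" --pt "0 0 0 0.01 0.12 0 0" --pt "0 0 0 0.01 0.12 0 0" --pt "0 0 0 0.01 0.12 0 0"

```text
t: 28.85
tcp_pos: [570.7, -3.6, 20.3]
tcp_rot: [0.73, -0.682, 0.031, -0.03]
wrist_force: [-0.4, -8.7, 2.2]
grip_width: -0.0
```

Contact is firm at once with no travel (8.7 N), so the bracket was already home. I'll hold it there.

Emit:
apply_moves --pt "0 0 0 0 0 0 0" --pt "0 0 0 0 0 0 0" --pt "0 0 0 0 0 0 0" --pt "0 0 0 0 0 0 0" --pt "0 0 0 0 0 0 0" --pt "0 0 0 0 0 0 0" --pt "0 0 0 0 0 0 0" --pt "0 0 0 0 0 0 0"

```text
t: 29.65
tcp_pos: [570.6, -3.6, 20.3]
tcp_rot: [0.73, -0.682, 0.031, -0.03]
wrist_force: [-1.6, -9.0, 2.0]
grip_width: 0.2
```

Emit:
apply_moves --pt "0 0 0 0 0 0 0" --pt "0 0 0 0 0 0 0" --pt "0 0 0 0 0 0 0" --pt "0 0 0 0 0 0 0" --pt "0 0 0 0 0 0 0" --pt "0 0 0 0 0 0 0" --pt "0 0 0 0 0 0 0" --pt "0 0 0 0 0 0 0"

```text
t: 30.45
tcp_pos: [570.6, -3.5, 20.3]
tcp_rot: [0.73, -0.682, 0.031, -0.03]
wrist_force: [-1.2, -9.6, 2.2]
grip_width: -0.1
```

```bash
python3 st.py
```

```text
t 30.45 tcp [570.65  -3.54  20.35] F [-1.16 -9.6   2.22] T [-1.452  0.284  0.036] w -0.1
yaw -4.95 tool y [ 5.000e-04  6.700e-02 -9.978e-01] xz -0.0053
```

Held for 1.6 s at about 9 N. Now I'll back off straight along −y, slowly at first, then up.

Emit:
apply_moves --pt "0 0 0 -0.01 -0.1 0 0" --pt "0 0 0 -0.02 -0.2 0 0" --pt "0 0 0 -0.03 -0.3 0 0" --pt "0 0 0 -0.06 -0.7 0 0" --pt "0 0 0 -0.12 -1.4 0 0" --pt "0 0 0 -0.2 -2.4 0 0" --pt "0 0 0 -0.2 -2.4 2 0" --pt "0 0 0 -0.2 -2.4 5 0"

```text
t: 31.25
tcp_pos: [566.2, -26.5, 68.0]
tcp_rot: [0.731, -0.681, 0.034, -0.028]
wrist_force: [-0.5, -0.4, -0.1]
grip_width: -0.0
```

Emit:
apply_moves --pt "0 0 0 0 0 4 0" --pt "0 0 0 0 0 8 0" --pt "0 0 0 0 -3 11 0" --pt "0 0 0 0 -7 13 0" --pt "0 0 0 0 -11 13 0" --pt "0 0 0 0 -15 13 0" --pt "0 0 0 0 -15 13 0" --pt "0 0 0 0 -15 13 0"

```text
t: 32.05
tcp_pos: [568.0, -177.0, 199.6]
tcp_rot: [0.731, -0.681, 0.033, -0.03]
wrist_force: [-0.3, 0.5, -0.3]
grip_width: -0.0
```

```bash
python3 st.py; python3 - <<'E'
from workcell import vision
import cv2
for n,(x,y,w,h) in(("side",(280,175,80,60)),("top",(275,180,80,50))):
    im=vision.read_camera(n); cv2.imwrite(f"pics/{n}Craw.png",im);im=cv2.convertScaleAbs(im[y:y+h,x:x+w],alpha=1.5,beta=10); cv2.imwrite(f"pics/{n}C.png",cv2.resize(im,None,fx=10,fy=10,interpolation=cv2.INTER_CUBIC))
E
python3 st.py
```

```text
t 32.05 tcp [ 567.95 -176.99  199.55] F [-0.28  0.47 -0.26] T [-0.064 -0.034  0.029] w -0.0
yaw -5.1 tool y [-3.000e-04  7.060e-02 -9.975e-01] xz -0.0066
t 32.15 tcp [ 568.13 -175.43  199.53] F [-0.57 -0.45 -0.01] T [-0.013  0.006 -0.033] w 0.3
yaw -4.95 tool y [-5.000e-04  7.050e-02 -9.975e-01] xz -0.0066
```

View pics/sideC.png

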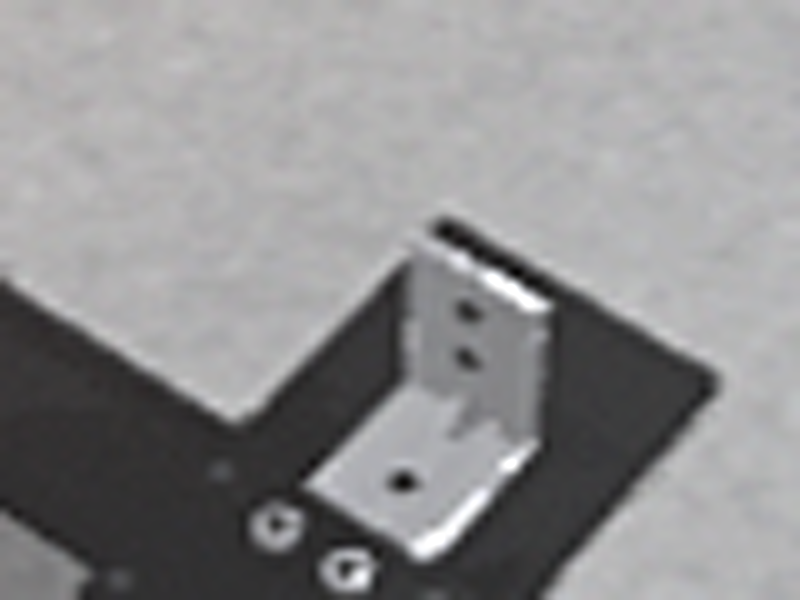

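View pics/topCraw.png

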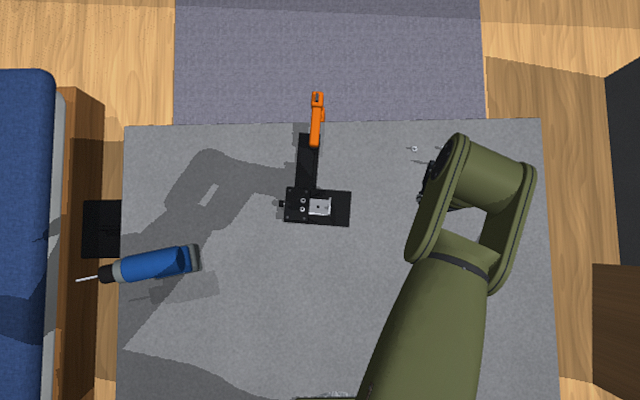

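View pics/topC.png

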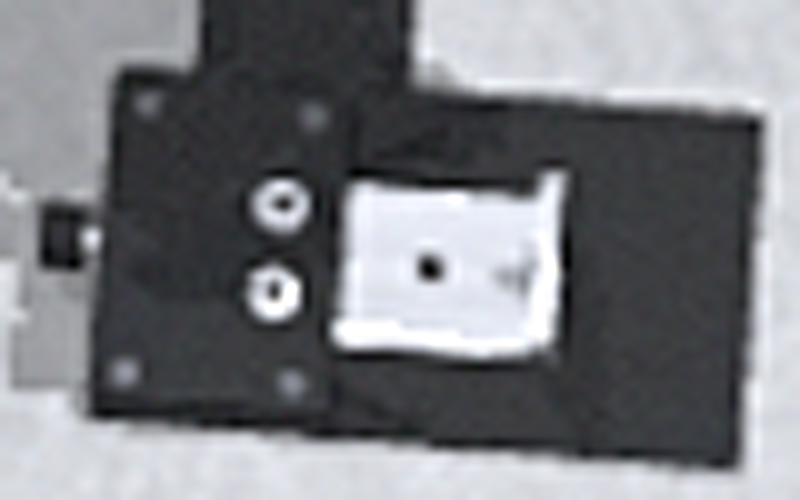

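The bracket lies flat with its edges parallel to the jig. In the side crop it sits on the same pixels as after the first push, so it has not crept. The drill at (158,263) and the visible peg at (414,148) have not moved. I'm handing in.

```bash
python3 -c "
from workcell import order; print(order.close_job())"
```

```text
the job is handed in; nothing more can be done
None
```

The bracket is in the jig, flat and parallel on the bed and home against the stop; I handed the job in at about 32 s.

- **Loading:** I took the middle-sized bracket, whose foot measured about 39 x 77 mm. I laid it on the bed, with contact at the expected height, and slid it under the lip until it met a firm stop about 25 mm in.
- **Push:** I held it there in the grip at 8.0–8.7 N for about 1.6 s, then let go. I then pushed again, centred and low behind the upright with closed fingers, at about 8.7–9.6 N for 1.6 s. The bracket did not move, so it was already home. No force reading taken reached 15 N.
- **Last checks:**
  - Both cameras show the bracket flat and parallel to the jig, on the same pixels as after the first push.
  - The drill and one peg have not moved. The arm hid the second peg in the last picture, but the tool never went near it.

**Checks that disagreed or stay open:**
- **Stop depth:** the camera put it at 24–24.5 mm and the arm position at about 26 mm. That is within measuring error; the stop should be at least 25 mm in.
- **Heel lift:** during the first push the heel seemed to lift about 0.2–0.4 mm. I pressed down to counter it, and the bracket lay flat once released.
- **Feeler pin:** its 0.3–0.5 N was too small to tell from the force noise, so I could not confirm it directly.

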